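# Reagent bottle onto the raised lab jack

### The arm

A 6-joint arm with a two-finger parallel gripper is mounted at the origin on the work surface; the furniture and walls round the work are solid. World frame = base frame: x ahead of the robot, y to its left, z up, the work surface at z = 0. Lengths are in m, angles in degrees, forces in N, time in s.
With the tool pointing down it reaches from about 0.375 to 0.9 m from the base axis. Payload 3.1 kg.
Tool frame: the origin (TCP) lies midway between the tips of the shut fingers; the grasp point (between the pads) lies 19 mm behind it; z points along the fingers, y is the direction in which the jaws open and shut (so a half turn about z gives the same grasp; the last joint's range is limited). The gripper opens to 87 mm and grips with 3 to 60 N. Pads are 19 mm wide; open, the fingers measure 117 mm over their backs; the gripper's body (75 mm by 190 mm) begins 51 mm behind the grasp point.
Start: joints at [54.402, 30.224, 82.088, -0, 67.689, -10.227], TCP at [0.268, 0.565, 0.223] pointing down, gripper open.
Joint ranges: [-176.69, 176.69], [-43.24, 126.21], [12.49, 139.97], [-82, 262], [0, 151.66], [-163.58, 163.58]. Speed limits (degrees/s): [159.86, 159.86, 180, 180, 180, 180].

### API

Orientations are given as a 3x3 rotation matrix whose columns are the frame's x, y, z axes.
In Python, from rig import bot gives the robot as it stands.
- The arm moves only by the tool carry_out, never from a script. Its arguments are lists of equal length, an entry for each row: "grip": the gripper's target within -1 to 1 (fully open at 1, half-way at 0, shut at -1); "slide": the shift along the tool's x, y, z in mm, a list of three; "twist": the turn, a rotation vector about the tool's x, y, z in rad, a list of three. In form: {"grip": [grip, ...], "slide": [[dx, dy, dz], ...], "twist": [[wx, wy, wz], ...]}. A call has 1 to 12 rows; each row shifts and turns the pose as measured when the row begins, along the tool's axes as they then stand; what a row does not reach is not made up. A row lasts 1/10 s, in which the tool goes at most 50 mm and 8.59 degrees, less where a joint would pass 70% of its speed; a pose out of reach is approached as far as the arm can. A call is refused whole if a number of a shift passes 50 or a number of a turn 0.15, either way. A call with a gripper value outside its range is refused whole. The fingers move at their own pace and stop on an object; the grip force is fixed at half the most. Time passes only in rows, so rows that do not move let the fingers close. It gives the time, the measured TCP pose, the force and the opening at its end, in the units of the state.
- bot.read_state(): the state, without advancing time (a new reading comes with each control period).
- bot.capture(name): name is "scene" or "top" or "wrist"; returns a dict with "color" (420x560x3 uint8, red, green, blue), "depth" (420x560 float32, m along the optical axis (not along the pixel's ray), 0 where there is no reading), "fx", "fy", "cx", "cy" (pixels), "position" and "rotation" of the camera in the world; the wrist camera has in their place "T_tool_cam" (4x4, takes a point from camera to tool coordinates, whose origin is the TCP and whose axes are the flange's). Camera axes: x right, y up, looking along -z (the intrinsics and any distortion apply to the point x, -y, -z); pixel columns grow to the right and rows downward; lengths in m; the calibration is good to about 2 mm. A picture is of the moment at which its call begins: read the wrist's pose just before it.
- bot.hand_in(): hands the job in, once; it reports no verdict.
The state is a dict: "time_s": time; "joint_positions": joint angles; "qvel": joint speeds; "tau": joint torques, N m; "position": TCP position; "tcp_rot": TCP orientation; "force": force on the tool from outside, world axes, zero at the start; "moment": the same for the moment, N m; "opening": opening from 0.0 (shut) to 1.0 (fully open).
Only numpy, scipy, OpenCV 4.12 (cv2) and the standard library are available. Lean on these libraries where they do the work, as an engineer would, in place of code of your own. Each camera call takes 0.05 s, during which the arm holds its last target.

### The job

Please raise the squat reagent bottle to working height: stand it upright in the middle of the top plate of the taller lab jack, setting it down rather than dropping it. Leave the taller bottle where it stands.

Things in the scene. Friction and masses are not known exactly. Their poses are not given: they have to be found in the camera images.
- bottle_squat: the bottle to raise: the shorter and squatter of the two whitish round bottles with screw caps, 100 mm tall, about 150 g; round body 54 mm in diameter, rounding in at the shoulder towards a wide cap 41 mm in diameter (cap from 83 to 100 mm above the underside); grip it round the body, about 55 mm above its underside. Starts upright on the bench. Origin: centre of its underside; z axis up along the bottle
- bottle_high: bystander: the taller whitish bottle, 62 mm in diameter and 150 mm tall, loose; to be left standing where it is. Origin: centre of its underside; z axis up
- jack_tall_top (a point): centre of the upper face of the top plate of the taller lab jack (crossed metal bars between two plates), 120 mm above the bench: a flat, level, square steel plate 76 x 76 mm, its x and y axes along the plate's edges, z up. The jack is fixed to the bench and does not give; a small hand knob stands out from its side at mid height, reaching 5 mm past the plate's edge
- jack_low_top (a point): centre of the upper face of the top plate of the other, lower lab jack, a like 76 x 76 mm plate only 60 mm above the bench, fixed: not the one to use
There are look-alikes about, which are no part of the job. Of the things that look like the bottle_squat, the larger one is meant. Leave any purple look-alike of the part that bears jack_tall_top alone.

How it is judged:
By the outcome, as a careful person would: the job done as asked, in the order asked, and still so for the second after the job is handed in, with the robot touching nothing.
It also fails if it takes over 51 s, if anything falls off the work surface, if the arm or the gripper's body presses on something with over 40 N, if the wrist force passes 120 N, or if a joint passes its speed limit or range.

## Working session

There is one attempt and no reset: what is moved stays moved. The work goes in short steps, Python scripts to look and compute and a tool call to move; the robot and the scene stay as the last step left them, time stands still between calls to the robot, and variables do not carry over. Pictures are saved under pics/ and viewed, and the job is handed in when it is done.

Besides the shell and the picture viewer there is one more tool, called as name(argument=value, ...), one argument or row to a line, values as JSON. carry_out: Moves the arm, as the interface text tells. Its arguments: {"type":"object","properties":{"grip":{"type":"array"},"slide":{"type":"array"},"twist":{"type":"array"}},"required":["grip","slide","twist"]}

```bash
mkdir -p pics; cat > h.py <<'E'
import numpy as np,cv2
from rig import bot
def cap(n):
    s=bot.read_state(); c=bot.capture(n)
    cv2.imwrite(f'pics/{n}_{s["time_s"]:.2f}.png',c['color'][:,:,::-1])
    if 'T_tool_cam' in c:
        T=np.eye(4);T[:3,:3]=s['tcp_rot'];T[:3,3]=s['position'];T=T@np.array(c['T_tool_cam'])
        c['position']=T[:3,3];c['rotation']=T[:3,:3]
    c['position']=np.array(c['position']);c['rotation']=np.array(c['rotation'])
    return c
def cloud(c):
    d=c['depth'];v,u=np.mgrid[:d.shape[0],:d.shape[1]]
    p=np.stack([(u-c['cx'])/c['fx']*d,-(v-c['cy'])/c['fy']*d,-d],-1)
    return p@c['rotation'].T+c['position']
E
python3 - <<'E'
from h import *
import pickle
D={}
for n in ['scene','top','wrist']:
    D[n]=cap(n);c=D[n];print(n,c['position'].round(3),c['rotation'].round(3).tolist(),[k for k in c if k not in('color','depth')],(c['depth']>0).mean())
pickle.dump(D,open('d0.pkl','wb'))
s=bot.read_state();print(s)
E
ls pics
```

```text
scene [-0.412 -0.751  0.904] [[0.708, 0.385, -0.592], [-0.706, 0.384, -0.594], [-0.001, 0.839, 0.544]] ['fx', 'fy', 'cx', 'cy', 'position', 'rotation'] 0.880437925170068
top [0.263 0.11  1.48 ] [[-0.005, 0.994, -0.11], [-1.0, -0.004, 0.008], [0.007, 0.11, 0.994]] ['fx', 'fy', 'cx', 'cy', 'position', 'rotation'] 0.9956462585034014
wrist [0.208 0.592 0.384] [[0.428, -0.877, -0.216], [0.904, 0.415, 0.104], [-0.001, -0.24, 0.971]] ['fx', 'fy', 'cx', 'cy', 'T_tool_cam', 'position', 'rotation'] 0.9781462585034013
{'time_s': 0.15, 'joint_positions': array([ 5.44027112e+01,  3.02673454e+01,  8.21399830e+01,  9.08596574e-04,
        6.76888582e+01, -1.02270338e+01]), 'qvel': array([-0.04237693, -0.16138403, -0.22368738,  0.03924733, -0.00377619,
        0.13208702]), 'tau': array([ 3.24615312e-04, -4.40430236e+01, -1.76842618e+01,  6.33433973e-02,
        5.52597188e-02, -8.31311809e-05]), 'position': array([0.26742539, 0.56427484, 0.22178728]), 'tcp_rot': array([[-9.03555113e-01,  4.28470745e-01, -9.89116365e-04],
       [ 4.28471773e-01,  9.03554149e-01, -1.35651734e-03],
       [ 3.12492201e-04, -1.64949662e-03, -9.99998591e-01]]), 'force': array([-0.92211518, -0.2337149 ,  0.1467931 ]), 'moment': array([-0.00921119,  0.07339663,  0.00405596]), 'opening': 1.0021918427979588}
scene_0.00.png
top_0.05.png
wrist_0.10.png
```

View pics/scene_0.00.png

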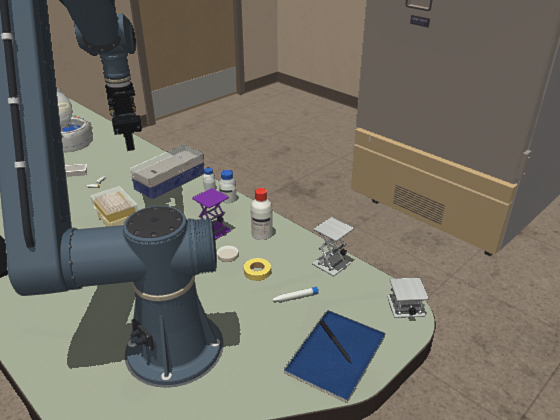

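View pics/top_0.05.png

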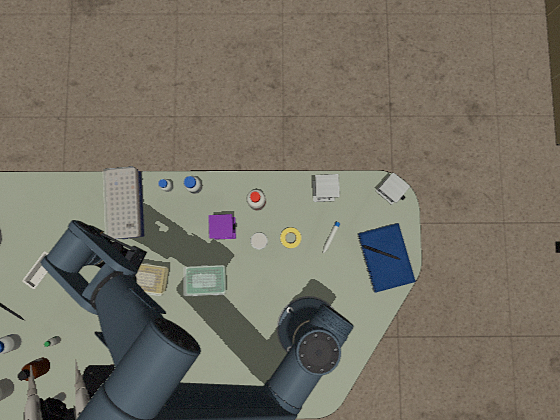

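View pics/wrist_0.10.png

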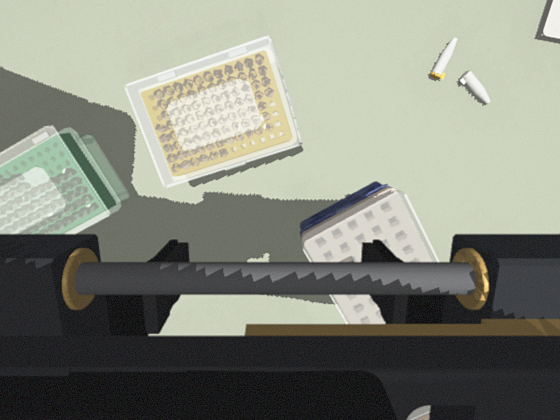

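The scene view shows two blue-capped bottles, a smaller one at (209,178) and a larger one at (227,186). The tall red-capped bottle is at (261,212), the purple decoy jack at (211,212), and the two grey jacks at (334,245) and (408,297). In the top view the larger blue cap is at (192,184) and the grey jacks are at (326,187) and (392,187). The wrist view shows only racks.

```bash
python3 - <<'E'
from h import *
import pickle
D=pickle.load(open('d0.pkl','rb'))
for n in ['top','scene']:
    c=D[n];P=cloud(c);hsv=cv2.cvtColor(c['color'],cv2.COLOR_RGB2HSV)
    rois={'top':dict(small=(150,170,180,205),squat=(180,165,208,205),high=(240,180,272,218),jt=(308,168,345,206),jl=(372,168,412,206),pur=(203,208,240,244)),
     'scene':dict(small=(200,160,216,200),squat=(216,163,242,206),high=(245,183,278,245),jt=(308,212,358,275),jl=(385,272,430,320),pur=(190,183,232,240))}[n]
    for k,(a,b,e,f) in rois.items():
        p=P[b:f,a:e].reshape(-1,3);z=p[:,2];x=p[(z>0.02)&(z<0.25)&(c['depth'][b:f,a:e].reshape(-1)>0)]
        zt=np.percentile(x[:,2],90)
        t=x[abs(x[:,2]-zt)<0.006]
        print(n,k,'ztop',zt.round(4),len(t),'med',np.median(t,0).round(4),'mid',((np.percentile(t,1,0)+np.percentile(t,99,0))/2).round(4),'ext',np.ptp(t,0).round(3))
        if k[0]=='j':
            uv=t[:,:2].astype(np.float32);r=cv2.minAreaRect(uv*1000);print('   rect',r)
E
python3 - <<'E'
import cv2
a=cv2.imread('pics/top_0.05.png')[150:250,100:430]
cv2.imwrite('pics/topz.png',cv2.resize(a,None,fx=2.4,fy=2.4,interpolation=cv2.INTER_CUBIC))
E
```

```text
top small ztop 0.0751 57 med [0.4935 0.4916 0.0728] mid [0.4935 0.4922 0.0745] ext [0.027 0.028 0.012]
top squat ztop 0.1004 100 med [0.4938 0.3953 0.0987] mid [0.4943 0.3954 0.0997] ext [0.038 0.04  0.01 ]
top high ztop 0.1487 85 med [0.438  0.1753 0.1481] mid [0.4385 0.1767 0.1486] ext [0.033 0.029 0.01 ]
top jt ztop 0.1225 441 med [ 0.4769 -0.0581  0.1198] mid [ 0.4758 -0.0568  0.121 ] ext [0.076 0.076 0.011]
   rect ((476.08404541015625, -57.009552001953125), (75.98629760742188, 75.75906372070312), 0.7312061190605164)
top jl ztop 0.0628 369 med [ 0.4791 -0.2916  0.06  ] mid [ 0.4805 -0.2934  0.0616] ext [0.1   0.102 0.011]
   rect ((478.9881286621094, -293.5145263671875), (75.34445190429688, 76.23028564453125), 48.82279586791992)
top pur ztop 0.1219 478 med [0.3452 0.2896 0.1191] mid [0.3466 0.2907 0.1206] ext [0.077 0.075 0.011]
scene small ztop 0.1225 155 med [0.3482 0.3027 0.1215] mid [0.3486 0.2977 0.1213] ext [0.064 0.061 0.008]
scene squat ztop 0.1213 109 med [0.3675 0.2648 0.1211] mid [0.3597 0.2764 0.1216] ext [0.05  0.056 0.01 ]
scene high ztop 0.1424 43 med [0.4284 0.1653 0.1424] mid [0.4352 0.1719 0.1425] ext [0.035 0.031 0.012]
scene jt ztop 0.1226 519 med [ 0.4724 -0.0611  0.1209] mid [ 0.4741 -0.06    0.1212] ext [0.084 0.078 0.01 ]
   rect ((473.9323425292969, -59.11587142944336), (81.18246459960938, 80.16142272949219), 3.3374671936035156)
scene jl ztop 0.063 706 med [ 0.4757 -0.2971  0.0611] mid [ 0.4764 -0.2968  0.0612] ext [0.104 0.104 0.01 ]
   rect ((477.8777160644531, -294.82928466796875), (82.95862579345703, 76.2493896484375), 47.68043899536133)
scene pur ztop 0.1226 403 med [0.3424 0.2856 0.1213] mid [0.3437 0.2877 0.1211] ext [0.08  0.082 0.009]
```

View pics/topz.png

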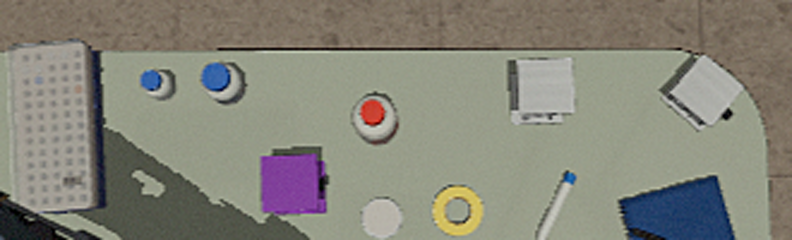

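Top view crop: the squat bottle's cap is at (215,77), the small bottle's at (150,80), the tall jack's plate at (543,85) and the low jack's at (702,90). Depth gives the squat bottle at (0.494, 0.3955) and the tall jack top at about (0.475, -0.058), z 0.12. I'll turn the jaws along world x first.

carry_out(
  grip=[1,1,1,1,1,1,1,1],
  slide=[
    [0,0,0],
    [0,0,0],
    [0,0,0],
    [0,0,0],
    [0,0,0],
    [0,0,0],
    [0,0,0],
    [0,0,0],
  ],
  twist=[
    [0,0,0.14],
    [0,0,0.14],
    [0,0,0.14],
    [0,0,0.14],
    [0,0,0.14],
    [0,0,0.14],
    [0,0,0.14],
    [0,0,0.14],
  ],
)

```text
time_s: 0.95
position: [0.2658, 0.5621, 0.2182]
tcp_rot: [[0.037, 0.999, -0.006], [0.999, -0.037, -0.008], [-0.008, -0.005, -1.0]]
force: [-0.5, 1.1, -0.4]
opening: 1.005
```

carry_out(
  grip=[1,1,1,1,1,1,1,1,1,1],
  slide=[
    [-17,24,-1],
    [-17,24,-1],
    [-17,24,-1],
    [-17,24,-1],
    [-17,24,-1],
    [-17,24,-1],
    [-17,24,-1],
    [-17,24,-1],
    [0,0,0],
    [0,0,0],
  ],
  twist=[
    [0.008,-0.006,0],
    [0,0,0],
    [0,0,0],
    [0,0,0],
    [0,0,0],
    [0,0,0],
    [0,0,0],
    [0,0,0],
    [0,0,0],
    [0,0,0],
  ],
)

```text
time_s: 1.95
position: [0.4569, 0.4127, 0.2216]
tcp_rot: [[0.037, 0.999, -0.02], [0.999, -0.038, -0.018], [-0.019, -0.019, -1.0]]
force: [-0.2, 0.1, -0.2]
opening: 1.001
```

```bash
python3 - <<'E'
from h import *
c=cap('wrist');P=cloud(c);z=P[...,2]
cv2.imwrite('pics/w1.png',c['color'][:,:,::-1])
s=bot.read_state();print(s['position'],s['tcp_rot'].round(4).tolist(),s['joint_positions'].round(1))
hsv=cv2.cvtColor(c['color'],cv2.COLOR_RGB2HSV)
m=((hsv[...,0]>100)&(hsv[...,0]<125)&(hsv[...,1]>120)&(hsv[...,2]>60)).astype(np.uint8)
n,l,st,ce=cv2.connectedComponentsWithStats(m)
for i in range(1,n):
    if st[i,4]>60:
        p=P[l==i];p=p[p[:,2]>p[:,2].max()-.008];print(st[i],((np.percentile(p,2,0)+np.percentile(p,98,0))/2).round(4),np.ptp(p,0).round(3))
E
```

```text
[0.4569578  0.41281353 0.22155503] [[0.0367, 0.9991, -0.0194], [0.9991, -0.0371, -0.0184], [-0.0191, -0.0187, -0.9996]] [31.9 30.2 82.3 -0.3 69.  34.1]
[301  89  33  34 867] [0.4621 0.4807 0.3824] [0. 0. 0.]
[ 299  196   45   46 1575] [0.4621 0.4807 0.3824] [0. 0. 0.]
```

View pics/w1.png

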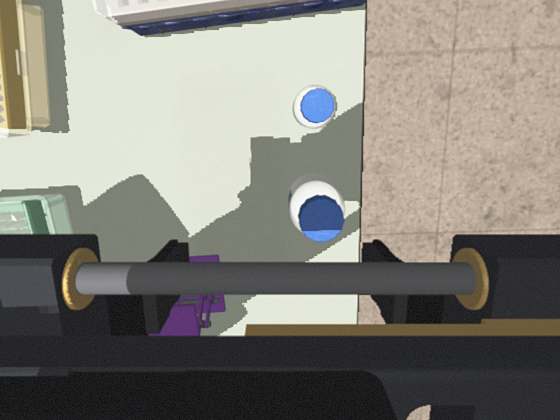

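The wrist view shows the squat bottle's cap, partly shaded, at (321,218) and the small bottle's cap at (317,105). The bench's far edge is at column 362.

```bash
cat >> h.py <<'E'
def ray(c,u,v,z):
    d=c['rotation']@np.array([(u-c['cx'])/c['fx'],-(v-c['cy'])/c['fy'],-1.]);t=(z-c['position'][2])/d[2];return c['position']+t*d
E
python3 - <<'E'
from h import *
c=cap('wrist');P=cloud(c);z=P[...,2]
hsv=cv2.cvtColor(c['color'],cv2.COLOR_RGB2HSV)
m=((hsv[...,0]>100)&(hsv[...,0]<125)&(hsv[...,1]>120)&(hsv[...,2]>60)).astype(np.uint8)
n,l,st,ce=cv2.connectedComponentsWithStats(m)
for i in range(1,n):
    if st[i,4]>60:
        q=(l==i)&(c['depth']>0.01);p=P[q];print(st[i],q.sum(),ce[i])
        (u,v),r=cv2.minEnclosingCircle(np.argwhere(l==i)[:,::-1].astype(np.float32))
        print(u,v,r,ray(c,u,v,0.1).round(4),ray(c,u,v,0.075).round(4))
        if len(p): print(((np.percentile(p,2,0)+np.percentile(p,98,0))/2).round(4),np.percentile(p[:,2],[5,50,95]).round(4))
s=bot.read_state();R=s['tcp_rot']
from scipy.spatial.transform import Rotation as Ro
Rd=np.array([[0,1,0],[1,0,0],[0,0,-1.]])
print('twist',Ro.from_matrix(R.T@Rd).as_rotvec(),s['position'])
E
```

```text
[301  89  33  34 861] 855 [316.63646922 105.27642276]
316.6947937011719 105.11038970947266 17.242488861083984 [0.4901 0.4914 0.1   ] [0.4926 0.4923 0.075 ]
[0.4925 0.4922 0.0739] [0.0726 0.0739 0.0752]
[ 299  196   45   46 1576] 1564 [320.26713198 218.24619289]
320.0 218.5 23.200315475463867 [0.4924 0.3982 0.1   ] [0.4951 0.3909 0.075 ]
[0.4929 0.3976 0.0968] [0.0963 0.0997 0.1009]
twist [-0.01921243  0.01853697 -0.0359688 ] [0.45641795 0.41328675 0.22163599]
```

carry_out(
  grip=[1,1,1,1,1,1],
  slide=[
    [-8,18,0],
    [-8,18,0],
    [0,0,0],
    [0,0,0],
    [0,0,0],
    [0,0,0],
  ],
  twist=[
    [-0.019,0.0185,-0.036],
    [0,0,0],
    [0,0,0],
    [0,0,0],
    [0,0,0],
    [0,0,0],
  ],
)

```text
time_s: 2.65
position: [0.4884, 0.4, 0.2209]
tcp_rot: [[-0.006, 1.0, -0.004], [1.0, 0.006, 0.0], [0.0, -0.004, -1.0]]
force: [-0.6, 0.0, -0.0]
opening: 0.997
```

carry_out(
  grip=[1,1,1,1,1,1],
  slide=[
    [-3.5,5,0],
    [0,0,25],
    [0,0,25],
    [0,0,25],
    [0,0,20],
    [0,0,0],
  ],
  twist=[
    [-0.004,0,0],
    [0,0,0],
    [0,0,0],
    [0,0,0],
    [0,0,0],
    [0,0,0],
  ],
)

```text
time_s: 3.25
position: [0.4951, 0.3979, 0.1252]
tcp_rot: [[-0.008, 1.0, 0.005], [1.0, 0.008, 0.003], [0.003, 0.006, -1.0]]
force: [-0.2, -0.7, -0.6]
opening: 1.005
```

carry_out(
  grip=[1,1,1,1,1,1,1,1],
  slide=[
    [-1,-1,18],
    [0,0,18],
    [0,0,18],
    [0,0,18],
    [0,0,12],
    [0,0,4],
    [0,0,0],
    [0,0,0],
  ],
  twist=[
    [0.004,-0.002,0],
    [0,0,0],
    [0,0,0],
    [0,0,0],
    [0,0,0],
    [0,0,0],
    [0,0,0],
    [0,0,0],
  ],
)

```text
time_s: 4.05
position: [0.5007, 0.4004, 0.0424]
tcp_rot: [[-0.008, 1.0, 0.014], [1.0, 0.008, 0.007], [0.007, 0.014, -1.0]]
force: [-0.2, 0.7, 0.8]
opening: 1.003
```

```bash
python3 - <<'E'
from h import *
c=cap('wrist');cv2.imwrite('pics/w2.png',c['color'][:,:,::-1])
s=bot.read_state();print(s['position'],s['tcp_rot'].round(3).tolist())
E
```

```text
[0.50074803 0.40044794 0.04253589] [[-0.009, 1.0, 0.014], [1.0, 0.008, 0.007], [0.007, 0.014, -1.0]]
```

View pics/w2.png

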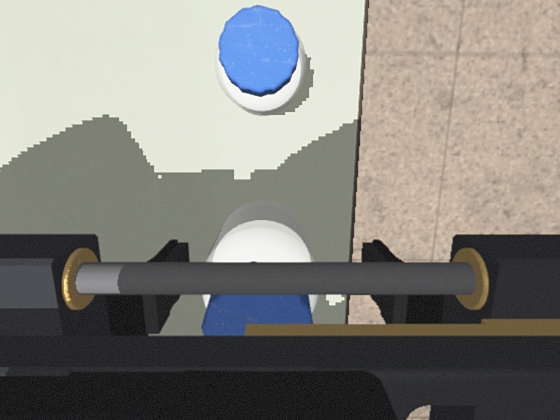

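The bottle stands between the open fingers and sits a little left of the jaw centre at (262,285). The TCP has drifted about 7 mm in x, so I'll correct that before closing.

carry_out(
  grip=[1,1,1,1,1],
  slide=[
    [-2,-4,3],
    [-2,-3.5,3],
    [0,0,0],
    [0,0,0],
    [0,0,0],
  ],
  twist=[
    [0.014,-0.007,0],
    [0,0,0],
    [0,0,0],
    [0,0,0],
    [0,0,0],
  ],
)

```text
time_s: 4.6
position: [0.4936, 0.3966, 0.0381]
tcp_rot: [[-0.009, 1.0, 0.002], [1.0, 0.009, 0.001], [0.001, 0.002, -1.0]]
force: [-0.1, 0.2, -0.1]
opening: 1.0
```

carry_out(
  grip=[-1,-1,-1,-1,-1,-1,-1,-1,-1,-1],
  slide=[
    [0,0,2],
    [0,0,0],
    [0,0,0],
    [0,0,0],
    [0,0,0],
    [0,0,0],
    [0,0,0],
    [0,0,0],
    [0,0,0],
    [0,0,0],
  ],
  twist=[
    [0,0,0],
    [0,0,0],
    [0,0,0],
    [0,0,0],
    [0,0,0],
    [0,0,0],
    [0,0,0],
    [0,0,0],
    [0,0,0],
    [0,0,0],
  ],
)

```text
time_s: 5.6
position: [0.4939, 0.3967, 0.036]
tcp_rot: [[-0.009, 1.0, 0.002], [1.0, 0.009, 0.001], [0.001, 0.002, -1.0]]
force: [0.3, 0.1, 0.2]
opening: 0.614
```

Gripped: the opening of 0.614 is about 53 mm. Next I lift it straight up.

carry_out(
  grip=[-1,-1,-1,-1,-1,-1,-1,-1,-1,-1,-1],
  slide=[
    [0,0,-5],
    [0,0,-15],
    [0,0,-20],
    [0,0,-20],
    [0,0,-25],
    [0,0,-25],
    [0,0,-25],
    [0,0,-25],
    [0,0,-25],
    [0,0,-15],
    [0,0,0],
  ],
  twist=[
    [0,0,0],
    [0,0,0],
    [0,0,0],
    [0,0,0],
    [0,0,0],
    [0,0,0],
    [0,0,0],
    [0,0,0],
    [0,0,0],
    [0,0,0],
    [0,0,0],
  ],
)

```text
time_s: 6.7
position: [0.4908, 0.3954, 0.2516]
tcp_rot: [[-0.009, 1.0, 0.001], [1.0, 0.009, 0.001], [0.001, 0.001, -1.0]]
force: [-0.4, 1.0, -2.1]
opening: 0.617
```

carry_out(
  grip=[-1,-1,-1,-1,-1,-1,-1,-1,-1,-1,-1,-1],
  slide=[
    [-10,0,0],
    [-18,0,0],
    [-24,0,0],
    [-24,0,0],
    [-24,0,0],
    [-24,0,0],
    [-24,0,0],
    [-24,0,0],
    [-24,0,0],
    [-20,0,0],
    [-12,0,0],
    [0,0,0],
  ],
  twist=[
    [0,0,0],
    [0,0,0],
    [0,0,0],
    [0,0,0],
    [0,0,0],
    [0,0,0],
    [0,0,0],
    [0,0,0],
    [0,0,0],
    [0,0,0],
    [0,0,0],
    [0,0,0],
  ],
)

```text
time_s: 7.9
position: [0.4787, 0.1425, 0.24]
tcp_rot: [[-0.005, 1.0, -0.029], [1.0, 0.005, -0.012], [-0.012, -0.029, -1.0]]
force: [1.2, 1.3, -2.4]
opening: 0.614
```

carry_out(
  grip=[-1,-1,-1,-1,-1,-1,-1,-1,-1,-1,-1,-1],
  slide=[
    [-10,0,-3],
    [-20,0,-1],
    [-24,0,-1],
    [-24,0,-1],
    [-24,0,-1],
    [-24,0,-1],
    [-24,0,0],
    [-24,0,0],
    [-16,0,0],
    [-8,0,0],
    [0,0,0],
    [0,0,0],
  ],
  twist=[
    [-0.029,0.012,0],
    [0,0,0],
    [0,0,0],
    [0,0,0],
    [0,0,0],
    [0,0,0],
    [0,0,0],
    [0,0,0],
    [0,0,0],
    [0,0,0],
    [0,0,0],
    [0,0,0],
  ],
)

```text
time_s: 9.1
position: [0.4763, -0.0561, 0.2435]
tcp_rot: [[-0.01, 1.0, -0.007], [1.0, 0.01, 0.009], [0.009, -0.007, -1.0]]
force: [0.8, 0.1, -1.8]
opening: 0.614
```

```bash
cat > chk.py <<'E'
from h import *
from scipy.spatial.transform import Rotation as Ro
c=cap('scene')
cv2.imwrite('pics/s_last.png',cv2.resize(c['color'][150:340,170:450,::-1],None,fx=2.8,fy=2.8,interpolation=cv2.INTER_CUBIC))
w=cap('wrist');cv2.imwrite('pics/w_last.png',w['color'][:,:,::-1])
s=bot.read_state();R=s['tcp_rot'];Rd=np.array([[0,1,0],[1,0,0],[0,0,-1.]])
print('pos',s['position'].round(4),'twist',Ro.from_matrix(R.T@Rd).as_rotvec().round(4),'slide to (.475,-.058,.156)',(R.T@(np.array([.475,-.058,.156])-s['position'])*1000).round(1),s['force'].round(1))
E
python3 chk.py; cp pics/s_last.png pics/s3.png;cp pics/w_last.png pics/w3.png
```

```text
pos [ 0.4763 -0.0559  0.2436] twist [-0.0069 -0.0083  0.0106] slide to (.475,-.058,.156) [-2.8 -0.8 87.6] [-0.2  0.5 -2.6]
```

View pics/s3.png

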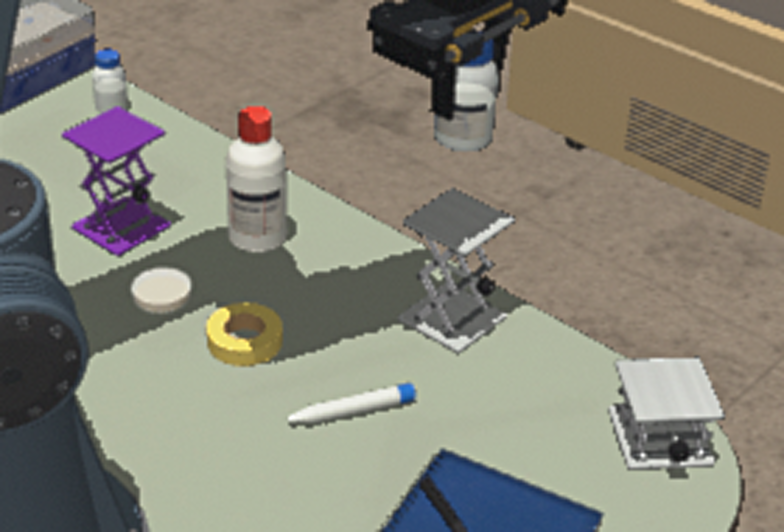

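View pics/w3.png

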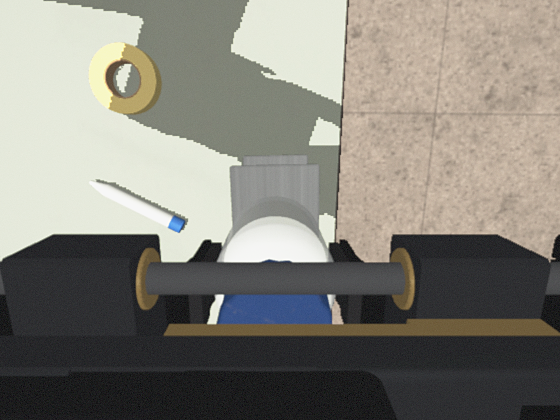

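The scene view shows the bottle held upright at (465,105), above the tall jack's plate at (460,220). In the wrist view the plate shows behind the bottle, with columns 231–319 and its edge at row 166, so I can check the plate position from it.

```bash
python3 - <<'E'
from h import *
c=cap('wrist')
P=cloud(c)
sub=P[150:225,215:335];ok=(abs(sub[...,2]-.12)<.006)&(c['depth'][150:225,215:335]>0)
p=sub[ok];print(p.min(0),p.max(0),np.median(p[:,2]))
for r in (175,185,195):
    i=np.where(ok[r-150])[0]+215;print(r,i.min(),i.max(),ray(c,i.min()-.5,r,.12).round(4),ray(c,i.max()+.5,r,.12).round(4))
for u in (245,275,305):
    i=np.where(ok[:,u-215])[0]+150;print(u,i.min(),ray(c,u,i.min()-.5,.12).round(4))
E
```

```text
[ 0.43589817 -0.07224688  0.1151276 ] [ 0.51285881 -0.01918852  0.12224982] 0.11982448285347791
175 229 317 [ 0.4357 -0.0292  0.12  ] [ 0.5105 -0.0283  0.12  ]
185 230 318 [ 0.4364 -0.0377  0.12  ] [ 0.5117 -0.0367  0.12  ]
195 231 318 [ 0.437  -0.0463  0.12  ] [ 0.512  -0.0453  0.12  ]
245 165 [ 0.4496 -0.0202  0.12  ]
275 165 [ 0.4747 -0.0199  0.12  ]
305 164 [ 0.4997 -0.0188  0.12  ]
```

The wrist estimate of the plate centre, (0.474, -0.0575), agrees with the top view. I'll lower it in stages.

carry_out(
  grip=[-1,-1,-1,-1,-1,-1,-1,-1],
  slide=[
    [-2,-2,5],
    [0,0,12],
    [0,0,15],
    [0,0,15],
    [0,0,12],
    [0,0,6],
    [0,0,0],
    [0,0,0],
  ],
  twist=[
    [-0.007,-0.008,0],
    [0,0,0],
    [0,0,0],
    [0,0,0],
    [0,0,0],
    [0,0,0],
    [0,0,0],
    [0,0,0],
  ],
)

```text
time_s: 10.05
position: [0.4734, -0.0544, 0.176]
tcp_rot: [[-0.017, 1.0, 0.003], [1.0, 0.017, -0.002], [-0.002, 0.003, -1.0]]
force: [0.4, -1.0, -1.0]
opening: 0.614
```

```bash
python3 chk.py
```

```text
pos [ 0.4736 -0.0545  0.1763] twist [0.0034 0.0018 0.0169] slide to (.475,-.058,.156) [-3.5  1.2 20.3] [ 0.3 -0.7 -2.3]
```

carry_out(
  grip=[-1,-1,-1,-1,-1,-1],
  slide=[
    [-3.5,1,4],
    [0,0,5],
    [0,0,4],
    [0,0,3],
    [0,0,0],
    [0,0,0],
  ],
  twist=[
    [0.003,0.002,0],
    [0,0,0],
    [0,0,0],
    [0,0,0],
    [0,0,0],
    [0,0,0],
  ],
)

```text
time_s: 10.75
position: [0.476, -0.059, 0.1601]
tcp_rot: [[-0.017, 1.0, 0.003], [1.0, 0.017, -0.001], [-0.001, 0.003, -1.0]]
force: [-0.3, 0.2, -2.1]
opening: 0.617
```

```bash
python3 chk.py; cp pics/s_last.png pics/s4.png
```

```text
pos [ 0.476  -0.0589  0.1602] twist [0.0034 0.001  0.0167] slide to (.475,-.058,.156) [ 1.  -1.   4.2] [ 0.5 -0.1 -1.9]
```

View pics/s4.png

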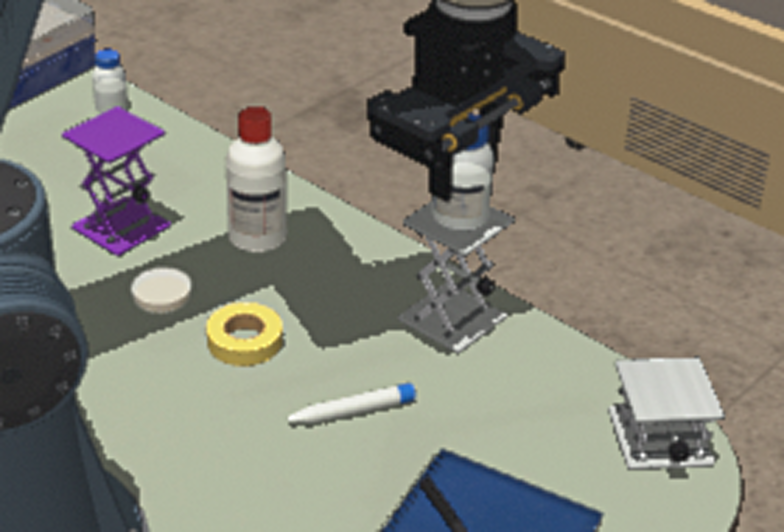

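The bottle is just above the plate centre at (462,210). I'll lower it 1 mm at a time until the force shows contact.

carry_out(
  grip=[-1,-1,-1,-1,-1],
  slide=[
    [1,-1,1],
    [0,0,1],
    [0,0,1],
    [0,0,0],
    [0,0,0],
  ],
  twist=[
    [0.003,0.001,0],
    [0,0,0],
    [0,0,0],
    [0,0,0],
    [0,0,0],
  ],
)

```text
time_s: 11.35
position: [0.4751, -0.0578, 0.1573]
tcp_rot: [[-0.017, 1.0, 0.001], [1.0, 0.017, -0.0], [-0.0, 0.001, -1.0]]
force: [-0.4, 0.1, -1.9]
opening: 0.615
```

carry_out(
  grip=[-1,-1,-1],
  slide=[
    [0,0,1],
    [0,0,0],
    [0,0,0],
  ],
  twist=[
    [0,0,0],
    [0,0,0],
    [0,0,0],
  ],
)

```text
time_s: 11.65
position: [0.4752, -0.0579, 0.1563]
tcp_rot: [[-0.017, 1.0, 0.001], [1.0, 0.017, -0.0], [-0.0, 0.001, -1.0]]
force: [-0.8, 0.1, -2.8]
opening: 0.614
```

carry_out(
  grip=[-1,-1,-1],
  slide=[
    [0,0,0.7],
    [0,0,0],
    [0,0,0],
  ],
  twist=[
    [0,0,0],
    [0,0,0],
    [0,0,0],
  ],
)

```text
time_s: 11.95
position: [0.4754, -0.058, 0.1559]
tcp_rot: [[-0.017, 1.0, 0.002], [1.0, 0.017, -0.001], [-0.001, 0.002, -1.0]]
force: [0.3, 1.0, -2.7]
opening: 0.614
```

carry_out(
  grip=[-1,-1,-1],
  slide=[
    [0,0,0.8],
    [0,0,0],
    [0,0,0],
  ],
  twist=[
    [0,0,0],
    [0,0,0],
    [0,0,0],
  ],
)

```text
time_s: 12.25
position: [0.4756, -0.0581, 0.156]
tcp_rot: [[-0.017, 1.0, 0.002], [1.0, 0.017, -0.001], [-0.001, 0.002, -1.0]]
force: [-0.0, 0.3, -2.3]
opening: 0.615
```

carry_out(
  grip=[-1,-1,-1],
  slide=[
    [0,0,1.5],
    [0,0,0],
    [0,0,0],
  ],
  twist=[
    [0,0,0],
    [0,0,0],
    [0,0,0],
  ],
)

```text
time_s: 12.55
position: [0.4759, -0.0583, 0.1562]
tcp_rot: [[-0.017, 1.0, 0.003], [1.0, 0.017, -0.002], [-0.002, 0.003, -1.0]]
force: [-0.2, -0.1, -2.4]
opening: 0.616
```

carry_out(
  grip=[-1],
  slide=[
    [0,0,2],
  ],
  twist=[
    [0.003,0.002,0],
  ],
)

```text
time_s: 12.65
position: [0.4761, -0.0584, 0.1557]
tcp_rot: [[-0.017, 1.0, 0.0], [1.0, 0.017, 0.0], [0.0, 0.0, -1.0]]
force: [-7.6, 2.2, 33.3]
opening: 0.616
```

```bash
python3 chk.py; cp pics/s_last.png pics/s5.png
```

```text
pos [ 0.4761 -0.0584  0.1558] twist [ 0.0007 -0.0001  0.0172] slide to (.475,-.058,.156) [ 0.4 -1.1 -0.2] [-3.   1.5 15.4]
```

View pics/s5.png

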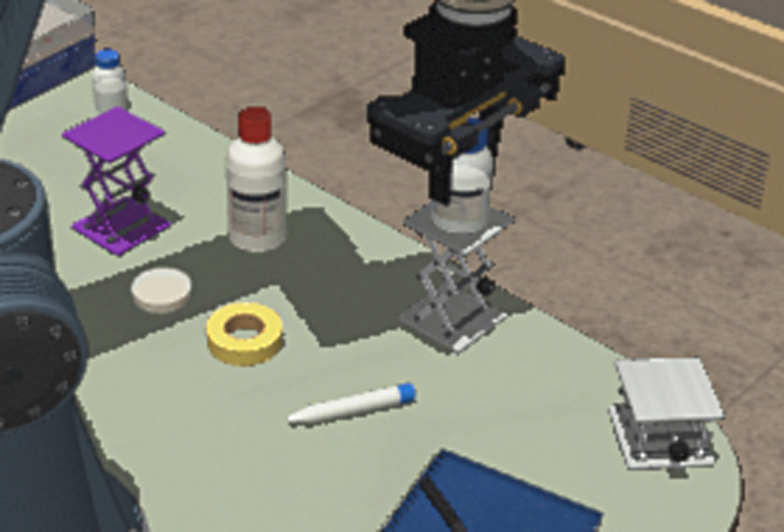

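Contact is confirmed: about 33 N upward on that row, at TCP z 0.156. The picture shows the bottle standing on the plate at (462,215). One idle row to relax the force, then I open.

carry_out(
  grip=[-1,0.35,0.4,0.6,1,1,1,1,1],
  slide=[
    [0,0,0],
    [0,0,0],
    [0,0,0],
    [0,0,0],
    [0,0,0],
    [0,0,0],
    [0,0,0],
    [0,0,0],
    [0,0,0],
  ],
  twist=[
    [0,0,0],
    [0,0,0],
    [0,0,0],
    [0,0,0],
    [0,0,0],
    [0,0,0],
    [0,0,0],
    [0,0,0],
    [0,0,0],
  ],
)

```text
time_s: 13.65
position: [0.4765, -0.0586, 0.155]
tcp_rot: [[-0.017, 1.0, 0.001], [1.0, 0.017, 0.0], [0.0, 0.001, -1.0]]
force: [-0.0, 0.7, 1.0]
opening: 0.991
```

```bash
python3 chk.py; cp pics/w_last.png pics/w6.png
```

```text
pos [ 0.4765 -0.0586  0.155 ] twist [ 0.0008 -0.0002  0.0172] slide to (.475,-.058,.156) [ 0.6 -1.5 -1. ] [-0.6 -0.7  0.1]
```

View pics/w6.png

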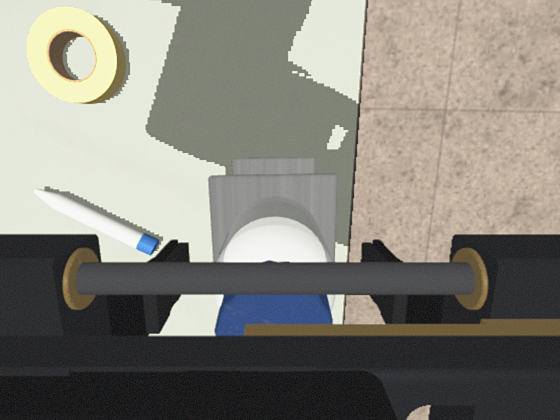

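The fingers are clear and the bottle stands centred on the plate, at column 274 with the plate edges at 210 and 336. Now I retreat straight up.

carry_out(
  grip=[1,1,1,1,1,1,1,1,1,1,1],
  slide=[
    [0,-1,-6],
    [0,0,-12],
    [0,0,-15],
    [0,0,-18],
    [0,0,-18],
    [0,0,-18],
    [0,0,-18],
    [0,0,-18],
    [0,0,-18],
    [0,0,-10],
    [0,0,0],
  ],
  twist=[
    [0,0,0],
    [0,0,0],
    [0,0,0],
    [0,0,0],
    [0,0,0],
    [0,0,0],
    [0,0,0],
    [0,0,0],
    [0,0,0],
    [0,0,0],
    [0,0,0],
  ],
)

```text
time_s: 14.85
position: [0.4735, -0.0581, 0.3155]
tcp_rot: [[-0.017, 1.0, 0.001], [1.0, 0.017, 0.0], [-0.0, 0.001, -1.0]]
force: [-0.0, -0.3, -0.1]
opening: 1.0
```

carry_out(
  grip=[1,1,1,1,1,1,1,1,1,1],
  slide=[
    [15,0,0],
    [20,0,-2],
    [20,0,-2],
    [20,0,-2],
    [20,0,-2],
    [20,0,-2],
    [20,0,-2],
    [15,0,0],
    [0,0,0],
    [0,0,0],
  ],
  twist=[
    [0,0,0],
    [0,0,0],
    [0,0,0],
    [0,0,0],
    [0,0,0],
    [0,0,0],
    [0,0,0],
    [0,0,0],
    [0,0,0],
    [0,0,0],
  ],
)

```text
time_s: 15.85
position: [0.4654, 0.097, 0.3196]
tcp_rot: [[-0.015, 1.0, -0.016], [1.0, 0.015, 0.001], [0.001, -0.015, -1.0]]
force: [0.5, -0.2, -0.1]
opening: 1.0
```

```bash
python3 chk.py; cp pics/s_last.png pics/s7.png; python3 - <<'E'
from h import *
c=cap('top');P=cloud(c);cv2.imwrite('pics/t7.png',cv2.resize(c['color'][140:260,100:430,::-1],None,fx=2.4,fy=2.4))
for k,(a,b,e,f) in dict(b=(300,155,350,210),high=(240,180,272,218),small=(150,170,180,205)).items():
    p=P[b:f,a:e].reshape(-1,3);p=p[(p[:,2]<.235)];zt=np.percentile(p[:,2],98 if k=='b' else 90)
    t=p[abs(p[:,2]-zt)<.006];print(k,zt.round(4),((np.percentile(t,1,0)+np.percentile(t,99,0))/2).round(4),len(t))
E
```

```text
pos [0.4655 0.0965 0.3197] twist [-0.0153 -0.0014  0.014 ] slide to (.475,-.058,.156) [-154.9    9.8  163.4] [-0.2  0.5  0.1]
b 0.22 [ 0.4766 -0.0585  0.2195] 129
high 0.1078 [0.4378 0.1771 0.1073] 35
small 0.0449 [0.4928 0.4898 0.045 ] 31
```

View pics/s7.png

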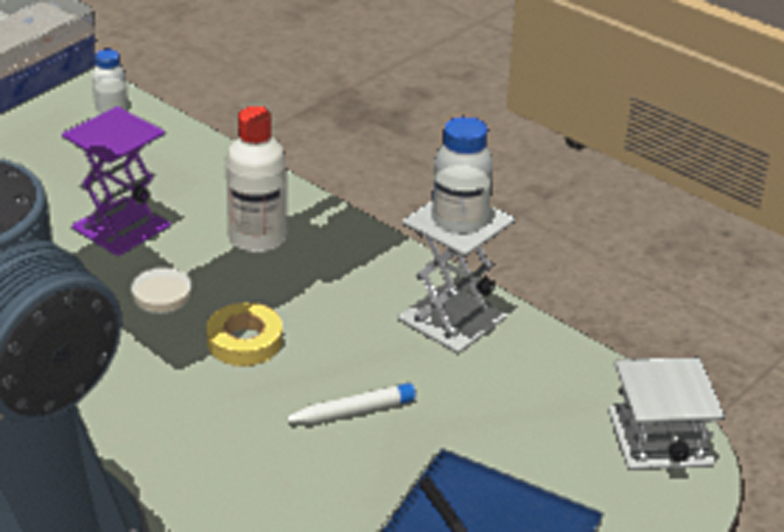

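View pics/t7.png

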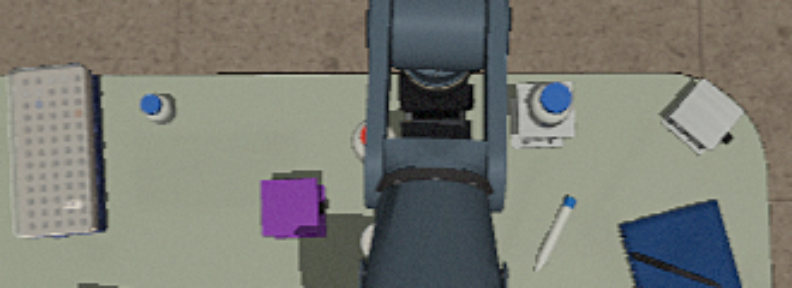

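The bottle stands upright on the tall jack, with its cap top at (0.4766, -0.0585, 0.22). That is within about 2 mm of the plate centre from the same camera, (0.476, -0.057). The tall bottle is where it was at (257,180) in the scene crop. Handing in.

```bash
python3 -c "
from rig import bot
print(bot.hand_in())"
```

```text
the job is handed in; nothing more can be done
None
```

The squat bottle now stands upright in the middle of the taller grey jack's plate, and the job is handed in. I gripped it round the body, lowered it until it touched the plate, then opened the fingers and lifted clear; the robot clock was at about 16 s of the 51 s allowed.

- **Position:** The final top view puts the cap centre at (0.4766, -0.0585), about 2 mm from the plate centre seen by the same camera. The cap top is at z 0.220, as expected for a 100 mm bottle on a 120 mm plate.
- **Setting down:** I pressed about 33 N through the held bottle on the contact row, higher than I intended. Several earlier 1 mm steps gave no clear contact signal, because the force relaxed between rows. It had dropped to about 1 N by the time the fingers were open.
- **Other objects:** The tall bottle was not touched and looks unmoved in the scene view. The arm partly covered it in the last top view, so its position was not re-measured cleanly. The small look-alike, the purple jack and the low jack also look unmoved.

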